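# Lock the label reel on the unwinder

## Robot

A 6-joint arm with a two-finger parallel gripper is mounted at the origin on the work surface. World frame = base frame: x ahead of the robot, y to its left, z up, the work surface at z = 0. Lengths are in m, angles in rad, forces in N, time in s.
With the tool pointing down it reaches from about 0.25 to 0.725 m from the base axis. Payload 4 kg.
Tool frame: the origin (TCP) lies midway between the tips of the shut fingers; the grasp point (between the pads) lies 19 mm behind it; z points along the fingers, y is the line along which they close (so a half turn about z gives the same grasp; the last joint's range is limited). The gripper opens to 85 mm and grips with 20 to 120 N. Pads are 22 mm wide; open, the fingers measure 114 mm over their backs; the gripper's body (76 mm by 85 mm) begins 54 mm behind the grasp point. The pads swing forward as they close: fully open they stand 13 mm farther back than shut.
Start: joints at [1.276, 0.241, 0.005, 1.335, 0, 1.571], TCP at [0.145, 0.478, 0.231] pointing down, gripper open.
Joint ranges: [-2.72, 2.72], [-1.05, 1.87], [-1.09, 1.28], [-1.99, 2.15], [-1.42, 1.44], [-3.14, 3.14]. Speed limits (rad/s): [2.79, 2.79, 3.14, 3.14, 3.14, 3.14].

## Interface

Orientations are given as a unit quaternion [x, y, z, w].
In Python, from workcell import get_obs, camera, job_done, silhouettes gives the robot as it stands. The module is installed in compiled form; this text tells all that it offers.
- The arm moves only by the tool drive_tool, never from a script. Its argument "increments" is a list of rows, each a list of 3 entries, a list of its own where there are three numbers: the shift along the world's x, y, z in mm, then the turn, a rotation vector about the world's x, y, z in degrees, then the opening, from 0 (shut) to 1 (fully open). A call has 1 to 8 rows; each row shifts and turns the commanded pose from where the row before left it; what a row does not reach is not made up. A row lasts 1/12 s, in which the tool goes at most 41.7 mm and 7.16 degrees, less where a joint would pass 70% of its speed; a pose out of reach is approached as far as the arm can. A call is refused whole if a number of a shift passes 41.7 or a number of a turn 7.16, either way. A call with a gripper value outside its range is refused whole. The fingers move at their own pace and stop on an object; the grip force is fixed at half the most. Time passes only in rows, so rows that do not move let the fingers close. It gives the time, the measured TCP pose, the force, the opening and the grip force at its end, in the units of the state.
- get_obs(): the state, without advancing time (a new reading comes with each control period).
- camera(name): name is "scene" or "side" or "wrist"; returns a dict with "image" (400x640x3 uint8, red, green, blue), "K" (3x3 intrinsics, pixels), "k1" (the pictures are not rectified: a ray, as slopes to the right and down, at radius r is drawn at 1 + k1 r^2 times it, then the intrinsics apply), "view" (4x4, takes a point from world to camera coordinates). Camera axes: x right, y down, z forward; pixel columns grow to the right and rows downward; lengths in m; the calibration is good to about 2 mm. A picture is of the moment at which its call begins. There is no depth.
- job_done(): hands the job in; it is judged then, once.
Trained networks look in a picture, given as the dict that the camera call returned (one of the last four; its "shot" number tells which), for a name from the list of things; names that differ only in an ending like _2 or _b are one class to them, and where a whole thing is asked for, a point or a joint stands for the part that bears it (a point fixed in the world has none). Each returns a list of dicts, best first, with "conf" (0 to 1); they miss things now and then, are a little off and sometimes report something else, mostly with a low value. They report only what shows in the picture. A call takes as long as a camera call. They do not tell look-alikes from the thing itself.
- silhouettes(query, picture): "region" (400x640 bool, what is visible of it) and "bbox" ([left, top, right, bottom] in pixels, round what is visible of it).
The state is a dict: "clock": time; "joint_pos": joint angles; "joint_vel": joint speeds; "tau": joint torques, N m; "eef_pos": TCP position; "tool_rot": TCP orientation; "ft_force": force on the tool from outside, world axes, zero at the start; "ft_torque": the same for the moment, N m; "grip_width": finger opening in m; "grasp_force": force on a finger pad.
Only numpy, scipy, OpenCV 4.12 (cv2) and the standard library are available. Lean on these libraries where they do the work, as an engineer would, in place of code of your own. Each camera call takes 0.05 s, during which the arm holds its last target. There are 200 camera calls.

## Task

Take the locking spindle from its wooden stand, feed it down through the label reel and gently find the slot in the unwinder's hub with its blade; the hub may be standing at any angle short of its stop. Let the blade go fully home without forcing it, then turn the spindle clockwise (seen from above) until the hub comes up against its stop, and let go, leaving it seated there. Leave the other things on the bench alone.

Things in the scene. Friction and masses are not known exactly. Their poses are not given: they have to be found in the camera images.
- spindle: Loose locking spindle, 0.35 kg, upright in its stand. Origin: centre of its blade's lower end; z up its axis. Upwards: steel blade 20 (x) x 10 mm (y), 18 mm long; collar 28 mm across to 40.5 mm, its underside the shoulder that lands on the hub; flange 90 mm across to 46.5 mm; 16 mm stem; black T-bar to grip, parallel to the blade. The same after a half turn.
- bar (a point): Centre of the spindle's T-bar, 81.5 mm above its origin; bar 56 mm long (x), 14 mm thick (y), 22 mm high.
- stand: Fixed round wooden stand 68 mm across and 44 mm high with a 34 mm through hole; origin at its centre on the table. The spindle's flange rests on its top, the blade hanging 3.5 mm over the table.
- unwinder: Fixed grey label unwinder; plate 20 mm thick, x -75 to 120, y -85 to 85 mm. Origin on the table below the hub axis, z up. A round steel boss 73 mm across, top 50 mm over the table, surrounds a 44 mm square steel hub that turns about the vertical axis and stays where left (friction 0.08 N m, more than a lightly pressed blade drags). Do not load it over 50 N. At +x: peel bar, posts, to 65 mm.
- hub_mouth (a point): Centre of the hub slot's mouth, 50 mm over the table; axes as the unwinder's (not turning with the hub). Slot 22.5 x 12.5 mm, edges bevelled 2.5 mm, 28 mm deep. At the stop its long side lies along the unwinder's x; it starts 0.6 to 1.3 rad counterclockwise of that (from above), an angle not measured, only seen or felt. Spindle home: its origin 18 mm below this point.
- reel: Loose reel of white labels on a cardboard core, 124 mm across, bore 77 mm, 50 mm high, lying on the unwinder's plate around the boss (top 70 mm above the table). Origin: centre of its underside. With the spindle home, the flange is 2.5 mm above the reel.
- tape_roll: Bystander: roll of clear tape 90 mm across, 48 mm high, lying flat; origin at the centre of its underside.
- carton: Bystander: small cardboard carton 80 x 100 x 70 mm; origin at the centre of its underside.
- bottle: Bystander: standing wine bottle 74 mm across, 300 mm high; origin at the centre of its underside.
There are look-alikes about, which are no part of the job. Leave any black, blue or purple look-alike of the reel alone.

How it is judged:
On the way, in this order (a step that is already met when the one before it is completed fails the run):
1. the spindle is lifted out of its stand (z of spindle in the frame of stand above 0.05 m), for 0.1 s.
2. the blade is fully home in the hub's slot, before the hub is turned to its stop (z of spindle in the frame of hub_mouth below -0.0155 m and horizontal distance between spindle and hub_mouth below 0.005 m and angle between spindle's own z axis and vertical below 0.08 rad), for 0.1 s.
3. the seated spindle and hub are turned to the stop (all of step 2 and angle between the x axis of spindle and the x axis of unwinder, either way round below 0.25 rad), for 0.1 s.
At the end, for the whole second after the job is handed in: Spindle released, at rest, blade home (origin at least 15.5 mm below the slot mouth, within 5 mm of the hub axis, upright within 0.08 rad), turned with the hub to the stop (bar within 0.25 rad of the unwinder's x axis); reel within 10 mm of centre on the unwinder (all of step 3 and linear speed of spindle below 0.02 m/s and horizontal distance between reel and hub_mouth below 0.01 m and z of reel in the frame of unwinder below 0.026 m); the robot touches nothing.
It fails at once if the spindle is forced against the unwinder or its hub (more than 60 N) (contact force between spindle and unwinder above 60 N).
It fails at once if the spindle presses on the reel with more than 25 N (contact force between spindle and reel above 25 N).
It fails at once if the tape roll is disturbed (moved more than 15 mm) (distance of tape_roll from where it was at the start of the episode above 0.015 m).
It fails at once if the carton is disturbed (moved more than 15 mm) (distance of carton from where it was at the start of the episode above 0.015 m).
It fails at once if the bottle is disturbed (moved more than 15 mm) (distance of bottle from where it was at the start of the episode above 0.015 m).
It also fails if it takes over 72 s, if anything falls off the work surface, if the arm or the gripper's body presses on something with over 40 N, if the wrist force passes 120 N, or if a joint passes its speed limit or range.

## Working session

There is one attempt and no reset: what is moved stays moved. The work goes in short steps, Python scripts to look and compute and a tool call to move; the robot and the scene stay as the last step left them, time stands still between calls to the robot, and variables do not carry over. Pictures are saved under pics/ and viewed, at most 10 in all, crops included, and the job is handed in when it is done.

Besides the shell and the picture viewer there is one more tool, called after "Request:" by a JSON object that holds its "name" and its "arguments", one argument or row to a line. drive_tool: Moves the arm, as the interface text tells. Its arguments: {"type":"object","properties":{"increments":{"type":"array"}},"required":["increments"]}

```bash
mkdir -p pics
cat > h.py <<'E'
import numpy as np, cv2
from workcell import get_obs, camera, silhouettes
def dist(c): return np.array([c["k1"],0,0,0,0],float)
def ray(c,uv):
    # model: distorted = (1+k1 r^2)*ideal
    p=cv2.undistortPoints(np.array(uv,float).reshape(-1,1,2),np.array(c["K"],float),dist(c)).reshape(-1,2)
    V=np.array(c["view"]);R=V[:3,:3];t=V[:3,3]
    d=np.c_[p,np.ones(len(p))]@R
    return -R.T@t,d
def onz(c,uv,z):
    o,d=ray(c,uv); s=(z-o[2])/d[:,2]; return o+d*s[:,None]
def proj(c,P):
    V=np.array(c["view"]);r,_=cv2.Rodrigues(V[:3,:3])
    return cv2.projectPoints(np.array(P,float).reshape(-1,1,3),r,V[:3,3],np.array(c["K"],float),dist(c))[0].reshape(-1,2)
def save(c,n): cv2.imwrite("pics/"+n,c["image"][:,:,::-1])
E
python3 - <<'E'
from h import *
ims=[]
for n in("scene","side","wrist"):
    c=camera(n); ims.append(c["image"])
    save(c,n+"0.png")
    V=np.array(c["view"]);print(n,-V[:3,:3].T@V[:3,3],c["k1"])
    for q in("spindle","stand","unwinder","reel","tape_roll","carton","bottle","hub_mouth"):
        try:
            for s in silhouettes(q,c)[:3]: print(q,round(s["conf"],2),s["bbox"],s["region"].sum())
        except Exception as e: print(q,e)
E
```

```text
scene [1.09512392 0.43711498 0.99707183] -0.08604208617645635
spindle 0.95 [208.5, 145.8, 238.1, 174.9] 628
stand 0.54 [213.2, 167.8, 237.7, 181.7] 138
unwinder 0.57 [289.5, 196.4, 386.4, 286.6] 3100
unwinder 0.21 [216.3, 170.7, 236.2, 179.7] 148
reel 0.88 [358.7, 163.2, 405.4, 205.2] 1350
reel 0.68 [315.8, 196.7, 364.8, 250.0] 1603
reel 0.67 [266.8, 272.6, 321.9, 326.4] 1766
tape_roll 0.94 [313.8, 135.3, 348.3, 164.3] 703
tape_roll 0.68 [210.7, 225.8, 270.2, 277.7] 1788
carton 0.91 [213.1, 224.8, 268.6, 280.3] 1699
carton 0.6 [285.1, 194.0, 379.0, 281.7] 2967
bottle 0.65 [431.2, 221.0, 486.5, 302.5] 2455
hub_mouth 0.96 [285.9, 197.6, 379.4, 285.2] 2953
side [ 0.26639337 -0.52782333  0.64241601] -0.05029145795792478
spindle 0.9 [376.5, 283.4, 425.2, 330.1] 1704
stand 0.83 [383.3, 321.3, 410.8, 336.4] 230
unwinder 0.94 [273.0, 160.1, 367.3, 232.0] 2684
reel 0.77 [210.9, 183.6, 266.3, 236.7] 2095
reel 0.73 [308.5, 225.6, 366.2, 278.8] 2570
reel 0.72 [284.3, 167.7, 336.9, 216.5] 1638
tape_roll 0.57 [226.3, 243.8, 271.7, 289.5] 1424
carton 0.63 [388.7, 184.4, 442.0, 239.1] 2111
carton 0.46 [273.1, 161.0, 367.7, 229.0] 2612
carton 0.42 [285.8, 168.7, 336.9, 215.2] 1664
bottle 0.59 [255.0, 48.3, 285.1, 153.4] 2078
bottle 0.5 [376.4, 315.9, 413.5, 335.9] 273
hub_mouth 0.76 [275.6, 163.0, 367.5, 228.5] 2518
wrist [0.06745586 0.50156321 0.37432002] -0.012950517940490389
reel 0.58 [223.9, 366.1, 240.0, 381.0] 111
```

View pics/scene0.png

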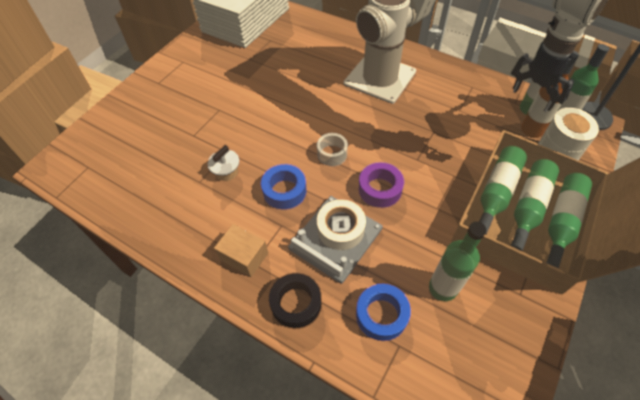

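View pics/side0.png

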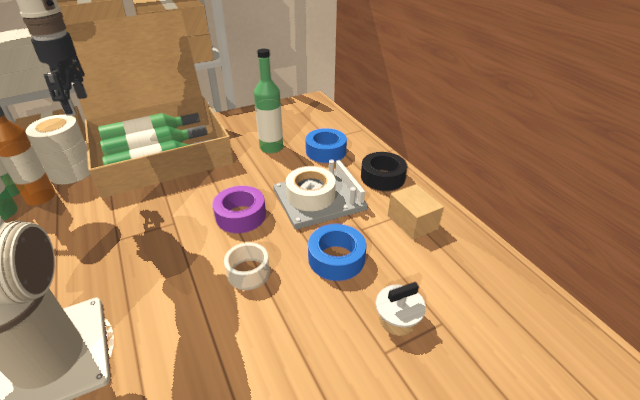

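The scene shows the spindle in its stand at (223,160). The unwinder with the white reel is at (340,225), its peel bar towards the lower left. The blue, purple and black rings are look-alikes. The side view agrees: spindle at (400,305), unwinder at (312,190).

```bash
cat > m.py <<'E'
from h import *
from scipy.optimize import minimize
def cyl(x,y,r,z0,z1,n=40):
    a=np.linspace(0,2*np.pi,n); return np.r_[np.c_[x+r*np.cos(a),y+r*np.sin(a),0*a+z0],np.c_[x+r*np.cos(a),y+r*np.sin(a),0*a+z1]]
def hull(c,P,sc=4):
    m=np.zeros((400*sc,640*sc),np.uint8);h=cv2.convexHull((proj(c,P)*sc).astype(np.float32))
    cv2.fillConvexPoly(m,np.round(h).astype(int),1);return cv2.resize(m.astype(np.float32),(640,400),interpolation=cv2.INTER_AREA)
def fill(reg):
    pts=np.argwhere(reg)[:,::-1].astype(np.int32);m=np.zeros((400,640),np.uint8)
    cv2.fillConvexPoly(m,cv2.convexHull(pts),1);return m.astype(np.float32)
def fitcyl(c,reg,x0,r,z0,z1):
    t=fill(reg)
    f=lambda p:np.abs(hull(c,cyl(p[0],p[1],r,z0,z1))-t).sum()
    s=minimize(f,x0,method="Nelder-Mead",options=dict(initial_simplex=[x0,[x0[0]+.01,x0[1]],[x0[0],x0[1]+.01]],xatol=2e-4,fatol=.5));return s.x,s.fun/t.sum()
def pick(q,c,u,v,rad=25):
    for s in silhouettes(q,c):
        b=s["bbox"]
        if abs((b[0]+b[2])/2-u)<rad and abs((b[1]+b[3])/2-v)<rad:return s
E
python3 - <<'E'
from m import *
C={n:camera(n) for n in("scene","side")}
for n,(ru,rv),(su,sv) in(("scene",(340,223),(223,160)),("side",(311,190),(400,306))):
    c=C[n]
    s=pick("reel",c,ru,rv,12)
    if s: print(n,"reel",fitcyl(c,s["region"],onz(c,[[ru,rv]],.05)[0][:2],.062,.02,.07))
    s=pick("spindle",c,su,sv,15)
    g=c["image"].astype(int)
    b=[int(x) for x in s["bbox"]]
    w=np.zeros((400,640),bool);w[b[1]-3:b[3]+3,b[0]-3:b[2]+3]=1
    dark=w&(g.max(2)<70); 
    k,l,st,_=cv2.connectedComponentsWithStats(dark.astype(np.uint8))
    l=l==1+st[1:,4].argmax()
    uv=np.argwhere(l)[:,::-1]; P=onz(c,uv,.0885)[:,:2]
    m=uv.mean(0); ctr=onz(c,[m],.085)[0]
    _,_,vt=np.linalg.svd(P-P.mean(0)); pr=(P-P.mean(0))@vt[0]
    print(n,"bar",len(uv),m,ctr,"yaw",np.degrees(np.arctan2(vt[0,1],vt[0,0])),np.ptp(pr))
    white=w&(g.min(2)>150)&(np.ptp(g,axis=2)<40)
    print("flange",white.sum(),fitcyl(c,white|l*0>0,ctr[:2],.045,.044,.05))
    s=pick("unwinder",c,*((338,241) if n=="scene" else (320,196)),15)
    if s:
        t=s["region"].astype(np.float32)
        def pts(p):
            R=np.array([[np.cos(p[2]),-np.sin(p[2])],[np.sin(p[2]),np.cos(p[2])]])
            q=np.array([[-.075,-.085],[.12,-.085],[.12,.085],[-.075,.085]])@R.T+p[:2]
            return np.r_[np.c_[q,[0]*4],np.c_[q,[.02]*4]]
        def f(p): return np.abs(hull(c,pts(p))-fill(s["region"])).sum()
        h=onz(c,[[ru,rv]],.05)[0]
        best=min((minimize(f,[h[0],h[1],a],method="Nelder-Mead",options=dict(initial_simplex=[[h[0],h[1],a],[h[0]+.01,h[1],a],[h[0],h[1]+.01,a],[h[0],h[1],a+.1]])) for a in np.arange(-3,3.1,.5)),key=lambda r:r.fun)
        print("unw",best.x,best.fun/t.sum(),s["conf"])
    if n=="scene":
        A=onz(c,[[292,243],[339,272]],.06);print("peel",A)
    for q in("tape_roll","carton","bottle"):
        ss=silhouettes(q,c)[:1]
        for s in ss: b=s["bbox"];print(q,onz(c,[[(b[0]+b[2])/2,(b[1]+b[3])/2]],.03)[0])
E
```

```text
scene reel (array([0.60341719, 0.18473802]), np.float64(0.029689030362389814))
scene bar 35 [219.71428571 155.22857143] [ 0.60091145 -0.2060125   0.085     ] yaw -5.431127908029518 0.04667526251296601
flange 347 (array([ 0.59334309, -0.20822441]), np.float64(0.5819546568627451))
unw [ 0.64858542  0.18137039 -3.23328664] 0.045245521433141395 0.8
peel [[0.71939649 0.10952275 0.06      ]
 [0.72822875 0.24852405 0.06      ]]
tape_roll [0.3879061  0.03500074 0.03      ]
carton [ 0.79015069 -0.0021331   0.03      ]
bottle [0.54351843 0.48710577 0.03      ]
side reel (array([0.60562141, 0.17967539]), np.float64(0.02612704918032787))
side bar 313 [402.76996805 291.84984026] [ 0.59496294 -0.2104564   0.085     ] yaw 178.02735147726963 0.06102758587143908
flange 1090 (array([ 0.59616868, -0.21062512]), np.float64(0.06977201257861636))
unw [ 0.65233623  0.17731263 -3.22759011] 0.23342402257154374 0.92
tape_roll [0.38519675 0.01996545 0.03      ]
carton [0.80038414 0.00358828 0.03      ]
bottle [0.71336954 0.73706811 0.03      ]
```

Run:
```python
from m import *
from scipy.spatial.transform import Rotation as R
o=get_obs();print(o["tool_rot"],R.from_quat(o["tool_rot"]).as_matrix().round(3),o["eef_pos"],o["clock"],o["ft_force"])
c=camera("wrist");V=np.array(c["view"]);print("wristcam",V.round(3),c["K"])
print("bottle",onz(camera("scene"),[[445,292]],0),onz(camera("side"),[[270,147]],0))
```

```text
[ 1.46871210e-01  9.89155623e-01 -2.66900515e-05  5.23327030e-07] [[-0.957  0.291 -0.   ]
 [ 0.291  0.957 -0.   ]
 [-0.    -0.    -1.   ]] [0.1452689  0.47840631 0.23128389] 2.05 [ 0.01352018 -1.10724946  0.22404392]
wristcam [[ 0.289  0.957 -0.    -0.5  ]
 [ 0.909 -0.274  0.315 -0.041]
 [ 0.301 -0.091 -0.949  0.381]
 [ 0.     0.     0.     1.   ]] [[323.86823475   0.         318.51748234]
 [  0.         323.86823475 199.66477745]
 [  0.           0.           1.        ]]
bottle [[ 6.20037035e-01  4.90178863e-01 -1.11022302e-16]] [[6.11233402e-01 4.80874816e-01 1.11022302e-16]]
```

Request:
{"name": "drive_tool", "arguments": {
  "increments": [
    [[32.5, -21, -4], [0, 0, 1], 1],
    [[32.5, -21, -4], [0, 0, 1], 1],
    [[32.5, -21, -4], [0, 0, 1], 1],
    [[32.5, -21, -4], [0, 0, 1], 1],
    [[32.5, -21, -4], [0, 0, 1], 1],
    [[32.5, -21, -4], [0, 0, 1], 1],
    [[32.5, -21, -4], [0, 0, 1], 1]
  ]
}}

```text
clock: 2.78
eef_pos: [0.3742, 0.3302, 0.2033]
tool_rot: [0.086, 0.996, 0.0, 0.0]
ft_force: [1.5, 0.9, -0.1]
grip_width: 0.0854
grasp_force: 0.0
```

Request:
{"name": "drive_tool", "arguments": {
  "increments": [
    [[32.5, -21, -4], [0, 0, 1], 1],
    [[32.5, -21, -4], [0, 0, 1], 1],
    [[32.5, -21, -4], [0, 0, 1], 1],
    [[32.5, -21, -4], [0, 0, 1], 1],
    [[32.5, -21, -4], [0, 0, 1], 1],
    [[32.5, -21, -4], [0, 0, 1], 1],
    [[32.5, -21, -4], [0, 0, 1], 1],
    [[0, 0, 0], [0, 0, 0], 1]
  ]
}}

```text
clock: 3.45
eef_pos: [0.605, 0.1796, 0.1729]
tool_rot: [0.028, 1.0, -0.001, 0.0]
ft_force: [0.7, 0.5, 0.6]
grip_width: 0.0858
grasp_force: 0.0
```

Run:
```python
from m import *
o=get_obs();print(o["eef_pos"],o["tool_rot"],o["joint_pos"].__repr__(),o["ft_force"],o["clock"])
c=camera("wrist");np.savez("w1.npz",**{k:c[k] for k in("image","K","k1","view")})
for h in((.6035,.183,.05),):
    u=proj(c,[h])[0];print(u)
s=pick("reel",c,u[0],u[1],40)
if s: print("reel",s["conf"],s["bbox"],fitcyl(c,s["region"],[.6035,.183],.062,.02,.07))
x,y=[int(v) for v in u];x=max(x,60);y=max(y,60)
b=c["image"][max(0,y-100):y+100,max(0,x-130):x+130]
cv2.imwrite("pics/w1.png",cv2.resize(b,None,fx=3,fy=3,interpolation=cv2.INTER_CUBIC)[:,:,::-1]);print(max(0,x-130),max(0,y-100))
```

```text
[0.60502587 0.17959037 0.17285979] [ 2.84374764e-02  9.99594778e-01 -1.16009051e-03  4.94085426e-04] array([ 0.28975525,  0.5306592 ,  0.28245097,  1.32237541, -0.00251286,
        0.34663765]) [0.67416088 0.49451476 0.56767097] 3.45
[323.04189572 190.01180199]
reel 0.92 [247.7, 113.9, 397.8, 263.9] (array([0.60545725, 0.18303749]), np.float64(0.018468193666463312))
193 90
```

View pics/w1.png

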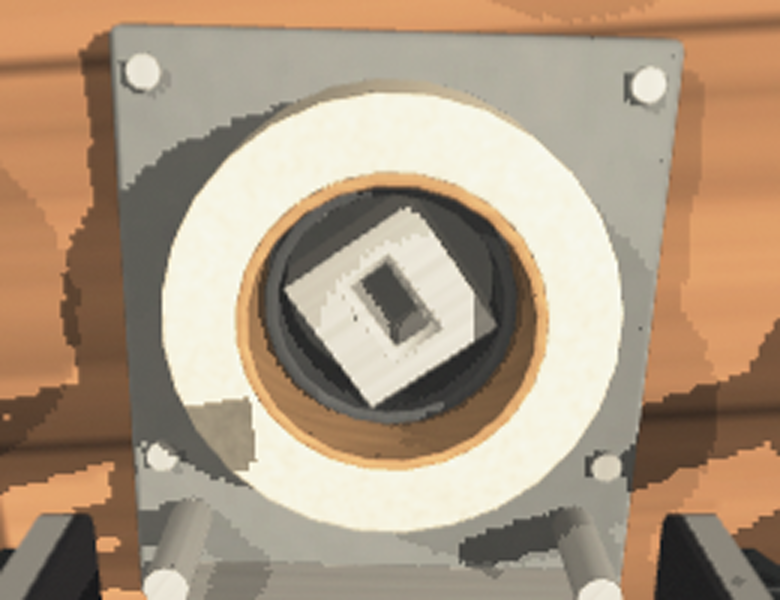

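The wrist view is clear. In the crop, the hub corners are about (407,207), (284,290), (372,407) and (497,325), with the slot's long side running from upper left to lower right. The plate's near corners are (113,27) and (683,42).

Run:
```python
from m import *
c=np.load("w1.npz")
f=lambda p:(np.array(p,float)+.5)/3-.5+[193,90]
H=onz(c,f([(407,207),(284,290),(372,407),(497,325)]),.05)[:,:2]
print("hub c",H.mean(0),"sides",[np.linalg.norm(H[i]-H[i-1]) for i in range(4)])
ang=lambda v:np.degrees(np.arctan2(v[1],v[0]))
print("long",ang(H[3]-H[0]),ang(H[2]-H[1]),"short",ang(H[0]-H[1])-0,ang(H[3]-H[2]))
S=onz(c,f([(390,256),(439,327),(402,357),(352,290)]),.05)[:,:2]
print("slot",S.mean(0),[np.linalg.norm(S[i]-S[i-1])for i in range(4)],ang(S[1]-S[0]),ang(S[2]-S[3]))
P=onz(c,f([(113,27),(683,42),(142,72),(648,85),(162,456),(606,466)]),.02)[:,:2]
print("edge",ang(P[1]-P[0]),np.linalg.norm(P[1]-P[0]),"screws",ang(P[3]-P[2]),ang(P[5]-P[4]),ang(P[4]-P[2]),ang(P[5]-P[3]),P)
# inner circle of boss/hub square refine: bore of reel
```

```text
hub c [0.60585721 0.18255927] sides [np.float64(0.043200560182617705), np.float64(0.04218694785255519), np.float64(0.04381812537796021), np.float64(0.04417522986055416)]
long 34.203217338272985 31.568423740739043 short 121.33375301966016 122.20455262445364
slot [0.60564883 0.18426855] [np.float64(0.014659336962709291), np.float64(0.02535378591676495), np.float64(0.014020818753463648), np.float64(0.02484450077318654)] 30.872185845948923 32.1950924403814
edge 85.39202608980838 0.1664857726007903 screws 85.41088851407372 85.4663379266373 -4.458745865342965 -4.65754362577071 [[0.52482006 0.10619245]
 [0.53819513 0.27214009]
 [0.53795374 0.11299245]
 [0.54993637 0.26227741]
 [0.6625272  0.10327855]
 [0.6743311  0.25214309]]
```

Request:
{"name": "drive_tool", "arguments": {
  "increments": [
    [[-1, -35, 0], [0, 0, 0], 1],
    [[-1, -35, 0], [0, 0, 0], 1],
    [[-1, -35, 0], [0, 0, 0], 1],
    [[-1, -35, 0], [0, 0, 0], 1],
    [[-1, -35, 0], [0, 0, 0], 1],
    [[-1, -35, 0], [0, 0, 0], 1],
    [[-1, -35, 0], [0, 0, 0], 1],
    [[-1, -35, 0], [0, 0, 0], 1]
  ]
}}

```text
clock: 4.22
eef_pos: [0.5915, -0.0955, 0.1761]
tool_rot: [0.024, 1.0, 0.0, 0.0]
ft_force: [0.8, 0.3, 0.4]
grip_width: 0.0856
grasp_force: 0.0
```

Request:
{"name": "drive_tool", "arguments": {
  "increments": [
    [[-1, -35, 0], [0, 0, 0], 1],
    [[-1, -35, 0], [0, 0, 0], 1],
    [[-1, -38, 0], [0, 0, 0], 1],
    [[0, 0, 0], [0, 0, 0], 1],
    [[0, 0, 0], [0, 0, 0], 1]
  ]
}}

```text
clock: 4.63
eef_pos: [0.5887, -0.2044, 0.1756]
tool_rot: [0.026, 1.0, 0.0, 0.0]
ft_force: [-0.4, -0.3, 0.2]
grip_width: 0.0855
grasp_force: 0.0
```

Run:
```python
from m import *
o=get_obs();print(o["eef_pos"],o["tool_rot"],o["joint_pos"].__repr__(),o["ft_force"],o["clock"])
c=camera("wrist");np.savez("w2.npz",**{k:c[k] for k in("image","K","k1","view")})
u=proj(c,[(.595,-.21,.085)])[0];print(u)
x,y=[int(v) for v in u];x0,y0=max(0,x-130),max(0,y-100);print(x0,y0)
b=c["image"][y0:y+100,x0:x+130]
cv2.imwrite("pics/w2.png",cv2.resize(b,None,fx=3,fy=3,interpolation=cv2.INTER_CUBIC)[:,:,::-1])
s=pick("spindle",c,u[0],u[1],60)
if s: print(s["bbox"],s["conf"],fitcyl(c,s["region"],[.595,-.21],.045,.044,.05))
```

```text
[ 0.5886728  -0.20436019  0.17563376] [2.64207355e-02 9.99650888e-01 1.79299345e-04 1.20878538e-04] array([-3.34339404e-01,  5.12948112e-01,  2.60595233e-01,  1.31832174e+00,
        4.15002875e-04, -2.81491757e-01]) [-0.44090507 -0.26708997  0.18968531] 4.6333
[311.96187559 212.48101927]
181 112
[260.9, 145.4, 365.9, 251.7] 0.75 (array([ 0.59534757, -0.20934778]), np.float64(0.029624408875954893))
```

View pics/w2.png

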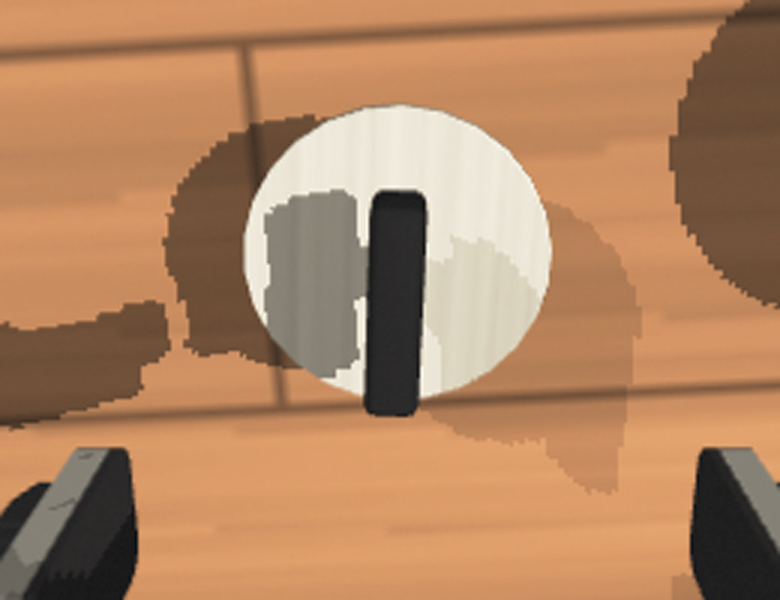

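The black bar runs nearly straight down the crop from (399,192) to (391,415) over the white flange; the fingers straddle it.

Run:
```python
from m import *
from scipy.optimize import minimize
c=np.load("w2.npz");g=c["image"].max(2)
m=np.zeros((400,640),np.float32);sl=(slice(170,256),slice(295,330));m[sl]=(g[sl]<75)
n,l,st,_=cv2.connectedComponentsWithStats(m.astype(np.uint8));m=(l==1+st[1:,4].argmax()).astype(np.float32);print(m.sum())
def box(p):
    R=np.array([[np.cos(p[2]),-np.sin(p[2])],[np.sin(p[2]),np.cos(p[2])]])
    q=np.array([[-.028,-.007],[.028,-.007],[.028,.007],[-.028,.007]])@R.T+p[:2]
    return np.r_[np.c_[q,[.074]*4],np.c_[q,[.096]*4]]
f=lambda p:np.abs(hull(c,box(p),8)-m).sum()
b=min((minimize(f,[.595,-.21,a],method="Nelder-Mead",options=dict(initial_simplex=[[.595,-.21,a],[.6,-.21,a],[.595,-.205,a],[.595,-.21,a+.08]])) for a in(-.1,-.04,.02)),key=lambda r:r.fun)
print(b.x,np.degrees(b.x[2]),b.fun/m.sum())
```

```text
1341.0
[ 0.59647337 -0.20964368 -0.09414776] -5.394269024758612 0.11040035421327368
```

Request:
{"name": "drive_tool", "arguments": {
  "increments": [
    [[2.5, -2, -15], [0, 0, -1], 1],
    [[2.5, -2, -15], [0, 0, -1], 0.8],
    [[2.5, -1, -15], [0, 0, 0], 0.6],
    [[0, 0, -15], [0, 0, 0], 0.5],
    [[0, 0, -15], [0, 0, 0], 0.5],
    [[0, 0, -15], [0, 0, 0], 0.5],
    [[0, 0, -12], [0, 0, 0], 0.5],
    [[0, 0, -8], [0, 0, 0], 0.5]
  ]
}}

```text
clock: 5.4
eef_pos: [0.5963, -0.2057, 0.064]
tool_rot: [0.041, 0.999, 0.001, -0.001]
ft_force: [-0.4, 0.5, -0.9]
grip_width: 0.0426
grasp_force: 0.0
```

Request:
{"name": "drive_tool", "arguments": {
  "increments": [
    [[0, 0, 0], [0, 0, 0], 0.4],
    [[0, 0, 0], [0, 0, 0], 0.3],
    [[0, 0, 0], [0, 0, 0], 0.2],
    [[0, 0, 0], [0, 0, 0], 0.1],
    [[0, 0, 0], [0, 0, 0], 0],
    [[0, 0, 0], [0, 0, 0], 0],
    [[0, 0, 0], [0, 0, 0], 0],
    [[0, 0, 0], [0, 0, 0], 0]
  ]
}}

```text
clock: 6.07
eef_pos: [0.5976, -0.2085, 0.0666]
tool_rot: [0.043, 0.999, 0.0, 0.001]
ft_force: [-0.3, 1.8, 6.1]
grip_width: 0.0133
grasp_force: 59.8
```

Request:
{"name": "drive_tool", "arguments": {
  "increments": [
    [[0, 0, 5], [0, 0, 0], 0],
    [[0, 0, 12], [0, 0, 0], 0],
    [[0, 0, 20], [0, 0, 0], 0],
    [[0, 0, 20], [0, 0, 0], 0],
    [[0, 0, 20], [0, 0, 0], 0],
    [[0, 0, 20], [0, 0, 0], 0],
    [[0, 0, 15], [0, 0, 0], 0],
    [[0, 0, 8], [0, 0, 0], 0]
  ]
}}

```text
clock: 6.73
eef_pos: [0.5968, -0.2091, 0.1866]
tool_rot: [0.043, 0.999, -0.0, 0.0]
ft_force: [0.1, -0.2, -3.6]
grip_width: 0.0131
grasp_force: 59.1
```

Request:
{"name": "drive_tool", "arguments": {
  "increments": [
    [[1, 15, 0], [0, 0, 2], 0],
    [[1, 30, 0], [0, 0, 3], 0],
    [[1, 30, 0], [0, 0, 3], 0],
    [[1, 30, 0], [0, 0, 3], 0],
    [[1, 30, 0], [0, 0, 3], 0],
    [[1, 30, 0], [0, 0, 3], 0],
    [[1, 30, 0], [0, 0, 3], 0],
    [[1, 30, 0], [0, 0, 3], 0]
  ]
}}

```text
clock: 7.4
eef_pos: [0.6032, 0.0183, 0.1833]
tool_rot: [-0.159, 0.987, 0.0, -0.002]
ft_force: [2.0, -0.3, -3.9]
grip_width: 0.0129
grasp_force: 59.1
```

Request:
{"name": "drive_tool", "arguments": {
  "increments": [
    [[0, 30, 0], [0, 0, 3], 0],
    [[0, 30, 0], [0, 0, 3], 0],
    [[0, 30, 0], [0, 0, 3], 0],
    [[0, 30, 0], [0, 0, 3], 0],
    [[0, 25, 0], [0, 0, 2], 0],
    [[0, 15, 0], [0, 0, 0], 0],
    [[0, 5, 0], [0, 0, 0], 0],
    [[0, 0, 0], [0, 0, 0], 0]
  ]
}}

```text
clock: 8.07
eef_pos: [0.6039, 0.1824, 0.1839]
tool_rot: [-0.277, 0.961, -0.0, -0.001]
ft_force: [0.4, 0.8, -4.1]
grip_width: 0.0132
grasp_force: 59.1
```

Run:
```python
from m import *
from scipy.spatial.transform import Rotation as R
o=get_obs();print(o["eef_pos"],R.from_quat(o["tool_rot"]).as_matrix().round(4),o["joint_pos"].__repr__(),o["ft_force"],o["ft_torque"],o["grip_width"],o["clock"])
ims=[]
for n in("wrist","scene","side"):
    c=camera(n);np.savez("h_%s.npz"%n,**{k:c[k] for k in("image","K","k1","view")})
    u=proj(c,[o["eef_pos"]-[0,0,.03]])[0].astype(int)
    w,h=(130,100) if n=="wrist" else (43,50)
    x0,y0=max(0,u[0]-w),max(0,min(u[1]-h,400-2*h))
    print(n,x0,y0); im=c["image"][y0:y0+2*h,x0:x0+2*w]
    ims.append(cv2.resize(im,(390,300) if n=="wrist" else (258,300),interpolation=cv2.INTER_CUBIC))
    s=[q for q in silhouettes("spindle",c)][:1]
    for q in s: print(q["conf"],q["bbox"])
cv2.imwrite("pics/held.png",np.hstack([cv2.resize(i,(266,300)) for i in ims])[:,:,::-1])
```

```text
[0.6039204  0.18240052 0.18393355] [[-8.462e-01 -5.329e-01 -2.200e-03]
 [-5.329e-01  8.462e-01 -1.100e-03]
 [ 2.500e-03  3.000e-04 -1.000e+00]] array([ 2.93504399e-01,  5.27368791e-01,  3.05968495e-01,  1.35185915e+00,
       -3.92079873e-04, -2.68522896e-01]) [ 0.40624626  0.76441554 -4.1498111 ] [ 0.02961644 -0.00876226 -0.01735558] 0.013192399595856334 8.0667
wrist 188 138
0.88 [235.3, 160.9, 401.3, 347.6]
scene 298 150
0.75 [322.0, 177.6, 361.4, 211.9]
side 266 100
0.9 [292.6, 128.9, 329.2, 168.8]
```

View pics/held.png

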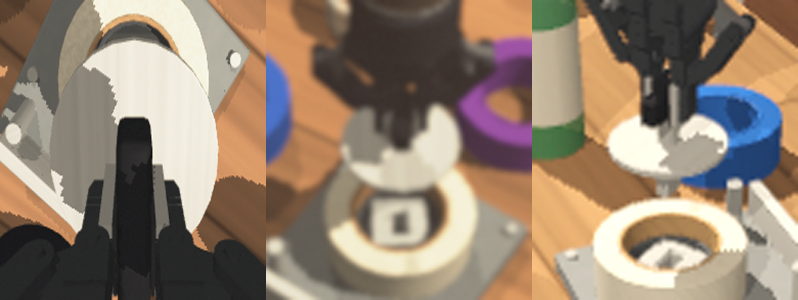

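Run:
```python
from m import *
from scipy.optimize import least_squares
o=get_obs();e=o["eef_pos"]
for n in("wrist","scene","side"):
    c=camera(n); s=silhouettes("spindle",c)[0]
    k=max(cv2.findContours(s["region"].astype(np.uint8),cv2.RETR_EXTERNAL,cv2.CHAIN_APPROX_NONE)[0],key=len).reshape(-1,2).astype(float)
    zt=e[2]-.0631+.0465
    cen=lambda p:cyl(p[0],p[1],.045,zt-.006,zt,90)
    def res(p):
        h=cv2.convexHull(proj(c,cen(p)).astype(np.float32))
        return np.array([cv2.pointPolygonTest(h,(float(a),float(b)),True) for a,b in k])
    r=least_squares(lambda p:res(p),[e[0],e[1]],loss="soft_l1",f_scale=.5,diff_step=1e-3,x_scale=.01)
    v=res(r.x);print(n,r.x,"rel",(r.x-e[:2])*1000,"inl",(abs(v)<1).mean(),len(v))
```

```text
wrist [0.60312153 0.17865809] rel [-1.85364133 -1.2244209 ] inl 0.32111436950146627 682
scene [0.60429508 0.18107535] rel [-0.68009235  1.19283303] inl 0.3006993006993007 143
side [0.60163385 0.1783654 ] rel [-3.34131871 -1.51710973] inl 0.5405405405405406 111
```

Request:
{"name": "drive_tool", "arguments": {
  "increments": [
    [[1, 1.5, -10], [0, 0, 0], 0],
    [[1, 2, -10], [0, 0, 0], 0],
    [[0, 0, -10], [0, 0, 0], 0],
    [[0, 0, -10], [0, 0, 0], 0],
    [[0, 0, -10], [0, 0, 0], 0],
    [[0, 0, -8], [0, 0, 0], 0],
    [[0, 0, 0], [0, 0, 0], 0],
    [[0, 0, 0], [0, 0, 0], 0]
  ]
}}

```text
clock: 9.33
eef_pos: [0.6062, 0.1847, 0.1263]
tool_rot: [-0.277, 0.961, -0.0, -0.001]
ft_force: [0.8, -0.2, -3.7]
grip_width: 0.0129
grasp_force: 59.1
```

```bash
cat > rel.py <<'E'
from m import *
from scipy.optimize import least_squares
from scipy.spatial.transform import Rotation as R
E=[];Q=[]
ims=[]
def fit(c,reg,x0,r,z0,z1,full):
    k=max(cv2.findContours(reg.astype(np.uint8),cv2.RETR_EXTERNAL,cv2.CHAIN_APPROX_NONE)[0],key=len).reshape(-1,2).astype(float)
    def res(p):
        h=cv2.convexHull(proj(c,cyl(p[0],p[1],r,z0,z1,90)).astype(np.float32))
        return np.array([cv2.pointPolygonTest(h,(float(a),float(b)),True) for a,b in k])-.3
    b=min((least_squares(res,np.add(x0,d),loss="cauchy",f_scale=.4,diff_step=1e-3,x_scale=.01) for d in((0,0),(.004,.004),(-.004,-.004),(.004,-.004),(-.004,.004))),key=lambda s:s.cost)
    return b.x,(abs(res(b.x))<1).mean()
def get(): 
    o=get_obs();E.append(o["eef_pos"]);Q.append(o["tool_rot"]);return o
for n in("wrist","scene","side"):
    c=camera(n);o=get();e=np.mean(E,0)
    im=c["image"];u=proj(c,[[.606,.183,.08]])[0].astype(int);w,h=(115,115) if n=="wrist" else (45,45)
    y0=max(0,min(u[1]-h,400-2*h));x0=max(0,u[0]-w);ims.append(cv2.resize(im[y0:y0+2*h,x0:x0+2*w],(266,266),interpolation=cv2.INTER_CUBIC))
    s=silhouettes("spindle",c)[0];get();zt=e[2]-.0631+.0465
    f=fit(c,s["region"],e[:2],.045,zt-.006,zt,0)
    rs=[q for q in silhouettes("reel",c) if q["bbox"][0]<u[0]<q["bbox"][2] and q["bbox"][1]-15<u[1]<q["bbox"][3]];get()
    print(n,"sp",f,s["conf"])
    if rs:
        g=fit(c,rs[0]["region"],[.606,.183],.062,.02,.07,1);print("  reel",g,"reel-sp mm",(g[0]-f[0])*1000)
e=np.mean(E,0);m=R.from_quat(np.mean(Q,0)).as_matrix()
print("tcp",e,np.std(E,0),"bar deg",np.degrees(np.arctan2(-m[1,0],-m[0,0])),"zaxis",m[:,2],o["ft_force"],o["clock"])
cv2.imwrite("pics/r_%d.png"%(o["clock"]*100),np.hstack(ims)[:,:,::-1])
E
python3 rel.py; ls pics
```

```text
wrist sp (array([0.60451279, 0.18366465]), np.float64(0.2781844802342606)) 0.62
scene sp (array([0.60298484, 0.18487606]), np.float64(0.6141732283464567)) 0.73
  reel (array([0.60229945, 0.18243639]), np.float64(0.56875)) reel-sp mm [-0.68538461 -2.43966316]
side sp (array([0.60554623, 0.18363907]), np.float64(0.6428571428571429)) 0.62
  reel (array([0.60639233, 0.18412813]), np.float64(0.5574712643678161)) reel-sp mm [0.84610427 0.48905924]
tcp [0.60718213 0.18502991 0.12794219] [1.87915299e-04 5.98536287e-05 3.00219224e-04] bar deg 32.10689833214413 zaxis [ 1.15824279e-03  3.39674059e-04 -9.99999272e-01] [ 0.3198766   0.04884176 -3.17396107] 9.6833
held.png
r_968.png
scene0.png
side0.png
w1.png
w2.png
wrist0.png
```

Request:
{"name": "drive_tool", "arguments": {
  "increments": [
    [[1, -0.7, -3], [0, 0, 0], 0],
    [[0, 0, -3], [0, 0, 0], 0],
    [[0, 0, -2], [0, 0, 0], 0],
    [[0, 0, -2], [0, 0, 0], 0],
    [[0, 0, -1], [0, 0, 0], 0],
    [[0, 0, -1], [0, 0, 0], 0],
    [[0, 0, -1], [0, 0, 0], 0],
    [[0, 0, 0], [0, 0, 0], 0]
  ]
}}

```text
clock: 10.45
eef_pos: [0.6077, 0.1842, 0.114]
tool_rot: [-0.277, 0.961, -0.0, -0.0]
ft_force: [0.4, -0.1, -3.8]
grip_width: 0.0134
grasp_force: 59.1
```

Request:
{"name": "drive_tool", "arguments": {
  "increments": [
    [[0, 0, -0.7], [0, 0, 0], 0],
    [[0, 0, -0.7], [0, 0, 0], 0],
    [[0, 0, -0.7], [0, 0, 0], 0],
    [[0, 0, -0.7], [0, 0, 0], 0],
    [[0, 0, 0], [0, 0, 0], 0],
    [[0, 0, 0], [0, 0, 0], 0]
  ]
}}

```text
clock: 10.95
eef_pos: [0.6077, 0.1842, 0.1115]
tool_rot: [-0.277, 0.961, 0.0, -0.0]
ft_force: [-0.2, -0.5, -4.6]
grip_width: 0.0132
grasp_force: 59.1
```

Request:
{"name": "drive_tool", "arguments": {
  "increments": [
    [[0, 0, -0.7], [0, 0, 0], 0],
    [[0, 0, -0.7], [0, 0, 0], 0],
    [[0, 0, -0.7], [0, 0, 0], 0],
    [[0, 0, 0], [0, 0, 0], 0],
    [[0, 0, 0], [0, 0, 0], 0]
  ]
}}

```text
clock: 11.37
eef_pos: [0.6077, 0.1842, 0.1093]
tool_rot: [-0.277, 0.961, -0.0, -0.0]
ft_force: [-0.6, 0.8, -4.4]
grip_width: 0.0133
grasp_force: 59.1
```

Request:
{"name": "drive_tool", "arguments": {
  "increments": [
    [[0, 0, -0.7], [0, 0, 0], 0],
    [[0, 0, -0.7], [0, 0, 0], 0],
    [[0, 0, -0.7], [0, 0, 0], 0],
    [[0, 0, 0], [0, 0, 0], 0],
    [[0, 0, 0], [0, 0, 0], 0]
  ]
}}

```text
clock: 11.78
eef_pos: [0.6077, 0.1842, 0.1072]
tool_rot: [-0.277, 0.961, 0.0, -0.0]
ft_force: [0.8, -0.5, -4.0]
grip_width: 0.0127
grasp_force: 59.1
```

Request:
{"name": "drive_tool", "arguments": {
  "increments": [
    [[0, 0, -0.8], [0, 0, 0], 0],
    [[0, 0, -0.8], [0, 0, 0], 0],
    [[0, 0, -0.8], [0, 0, 0], 0],
    [[0, 0, -0.8], [0, 0, 0], 0],
    [[0, 0, -0.8], [0, 0, 0], 0],
    [[0, 0, -0.8], [0, 0, 0], 0],
    [[0, 0, 0], [0, 0, 0], 0]
  ]
}}

```text
clock: 12.37
eef_pos: [0.6076, 0.1842, 0.1022]
tool_rot: [-0.277, 0.961, 0.0, -0.0]
ft_force: [-0.7, 0.3, -4.2]
grip_width: 0.0131
grasp_force: 59.1
```

Request:
{"name": "drive_tool", "arguments": {
  "increments": [
    [[0, 0, -0.8], [0, 0, 0], 0],
    [[0, 0, -0.8], [0, 0, 0], 0],
    [[0, 0, -0.8], [0, 0, 0], 0],
    [[0, 0, -0.8], [0, 0, 0], 0],
    [[0, 0, -0.8], [0, 0, 0], 0],
    [[0, 0, -0.8], [0, 0, 0], 0],
    [[0, 0, 0], [0, 0, 0], 0]
  ]
}}

```text
clock: 12.95
eef_pos: [0.6076, 0.1842, 0.0974]
tool_rot: [-0.277, 0.961, -0.0, -0.0]
ft_force: [0.8, -0.3, -3.9]
grip_width: 0.0129
grasp_force: 59.1
```

Request:
{"name": "drive_tool", "arguments": {
  "increments": [
    [[0, 0, -0.5], [0, 0, 0], 0],
    [[0, 0, -0.5], [0, 0, 0], 0],
    [[0, 0, -0.5], [0, 0, 0], 0],
    [[0, 0, -0.5], [0, 0, 0], 0],
    [[0, 0, 0], [0, 0, 0], 0],
    [[0, 0, 0], [0, 0, 0], 0]
  ]
}}

```text
clock: 13.45
eef_pos: [0.6078, 0.1842, 0.0957]
tool_rot: [-0.277, 0.961, -0.0, -0.0]
ft_force: [-0.1, 0.9, -3.8]
grip_width: 0.0132
grasp_force: 59.1
```

Request:
{"name": "drive_tool", "arguments": {
  "increments": [
    [[0, 0, -0.4], [0, 0, 0], 0],
    [[0, 0, -0.4], [0, 0, 0], 0],
    [[0, 0, -0.4], [0, 0, 0], 0],
    [[0, 0, 0], [0, 0, 0], 0],
    [[0, 0, 0], [0, 0, 0], 0]
  ]
}}

```text
clock: 13.87
eef_pos: [0.6079, 0.1843, 0.0951]
tool_rot: [-0.277, 0.961, 0.0, 0.0]
ft_force: [-1.9, -0.3, 1.2]
grip_width: 0.0129
grasp_force: 59.5
```

Request:
{"name": "drive_tool", "arguments": {
  "increments": [
    [[0, -0.1, 0.3], [0, 0, -2], 0],
    [[0, -0.2, 0], [0, 0, -4], 0],
    [[0.1, -0.2, 0], [0, 0, -4], 0],
    [[0, -0.2, 0], [0, 0, -4], 0],
    [[0.1, -0.2, 0], [0, 0, -4], 0],
    [[0, -0.2, 0], [0, 0, -4], 0],
    [[0.1, -0.1, 0], [0, 0, -4], 0],
    [[0, 0, 0], [0, 0, 0], 0]
  ]
}}

```text
clock: 14.53
eef_pos: [0.6084, 0.1833, 0.0951]
tool_rot: [-0.053, 0.999, 0.0, 0.0]
ft_force: [-0.0, 0.3, -0.6]
grip_width: 0.0132
grasp_force: 59.4
```

```bash
python3 rel.py; python3 -c "
from workcell import get_obs;o=get_obs();print(o['ft_torque'],o['ft_force'])"
```

```text
wrist sp (array([0.60693167, 0.1829088 ]), np.float64(0.3391812865497076)) 0.84
  reel (array([0.60587237, 0.18298763]), np.float64(0.30158730158730157)) reel-sp mm [-1.05929578  0.07882345]
scene sp (array([0.60232747, 0.18260409]), np.float64(0.5740740740740741)) 0.96
  reel (array([0.60229528, 0.1832073 ]), np.float64(0.5888888888888889)) reel-sp mm [-0.03218173  0.60320483]
side sp (array([0.60648955, 0.18153277]), np.float64(0.5948275862068966)) 0.61
  reel (array([0.60656767, 0.182283  ]), np.float64(0.625)) reel-sp mm [0.07811427 0.75022386]
tcp [0.60838394 0.18328726 0.09514599] [8.83840812e-06 1.50761734e-05 5.61968250e-06] bar deg 6.173724198388398 zaxis [ 8.18603710e-04  5.40204982e-04 -9.99999519e-01] [-0.16714808  1.32146097  0.28475732] 14.8833
[0.23878822 0.00180607 0.03826826] [-0.54250358  0.63969    -0.43939452]
```

Request:
{"name": "drive_tool", "arguments": {
  "increments": [
    [[0, -0.1, 0], [0, 0, -2], 0],
    [[0, -0.1, 0], [0, 0, -2], 0],
    [[0, -0.1, 0], [0, 0, -2], 0],
    [[0, -0.1, 0], [0, 0, -2], 0],
    [[0, 0, 0], [0, 0, -1.5], 0],
    [[0, 0, 0], [0, 0, 0], 0]
  ]
}}

```text
clock: 15.48
eef_pos: [0.6084, 0.1829, 0.0951]
tool_rot: [0.03, 1.0, 0.0, 0.0]
ft_force: [0.2, 0.7, -0.4]
grip_width: 0.0133
grasp_force: 59.6
```

```bash
cat > t.py <<'E'
from m import *
from scipy.spatial.transform import Rotation as R
o=get_obs();m=R.from_quat(o["tool_rot"]).as_matrix();print(o["eef_pos"],"bar",np.degrees(np.arctan2(-m[1,0],-m[0,0])),o["ft_force"],o["ft_torque"],o["tau"],o["clock"])
E
python3 t.py
```

```text
[0.60837212 0.18288561 0.09512928] bar -3.3908732178475844 [ 0.2086952   0.72079129 -0.37274548] [ 0.31373653 -0.02067879  0.07483344] [ -0.69940913 -51.21701717  23.45423341   0.12806903  -0.35251164
   0.19576361] 15.4833
```

Request:
{"name": "drive_tool", "arguments": {
  "increments": [
    [[0, 0, 0], [0, 0, -1.5], 0],
    [[0, 0, 0], [0, 0, -1.5], 0],
    [[0, 0, 0], [0, 0, -1], 0],
    [[0, 0, 0], [0, 0, -1], 0],
    [[0, 0, 0], [0, 0, 0], 0]
  ]
}}

```text
clock: 15.9
eef_pos: [0.6083, 0.1827, 0.0951]
tool_rot: [0.073, 0.997, 0.0, 0.0]
ft_force: [0.8, 0.0, 2.9]
grip_width: 0.0133
grasp_force: 59.7
```

```bash
python3 t.py
```

```text
[0.60834017 0.1826737  0.09509104] bar -8.402090709288693 [0.8234121  0.01021945 2.88129376] [0.16005301 0.00372571 0.01016066] [ -0.43289962 -50.63472748  23.12277675   0.13078549  -0.22456257
   0.12193484] 15.9
```

Request:
{"name": "drive_tool", "arguments": {
  "increments": [
    [[0, 0, 0], [0, 0, -1], 0],
    [[0, 0, 0], [0, 0, -1], 0],
    [[0, 0, 0], [0, 0, -1], 0],
    [[0, 0, 0], [0, 0, 0], 0]
  ]
}}

```text
clock: 16.23
eef_pos: [0.6083, 0.1826, 0.0951]
tool_rot: [0.1, 0.995, 0.0, 0.0]
ft_force: [-0.1, 0.1, 2.6]
grip_width: 0.0131
grasp_force: 59.9
```

```bash
python3 t.py
```

```text
[0.60830977 0.18256005 0.09510437] bar -11.451046511747823 [-0.12358547  0.07482387  2.62903441] [ 0.09668009 -0.10396382  0.04740051] [ -0.12207514 -49.87308383  22.70488858   0.11716221  -0.06968859
   0.11337952] 16.2333
```

Request:
{"name": "drive_tool", "arguments": {
  "increments": [
    [[0, 0, 0], [0, 0, -1], 0],
    [[0, 0, 0], [0, 0, -1], 0],
    [[0, 0, 0], [0, 0, 0], 0]
  ]
}}

```text
clock: 16.48
eef_pos: [0.6083, 0.1825, 0.0951]
tool_rot: [0.117, 0.993, -0.0, 0.0]
ft_force: [0.7, -0.9, 3.5]
grip_width: 0.0131
grasp_force: 60.0
```

```bash
python3 t.py
```

```text
[0.60830425 0.18253866 0.09512375] bar -13.44481090759137 [ 0.67143858 -0.93053327  3.54135261] [-0.02825466 -0.06580967  0.06467638] [  0.05046385 -49.29526091  22.42277026   0.07169887   0.07157181
   0.1927181 ] 16.4833
```

Run:
```python
from h import *
c=camera("wrist");np.savez("w3.npz",**{k:c[k] for k in("image","K","k1","view")})
cv2.imwrite("pics/w3.png",cv2.resize(c["image"][80:400,160:480],(640,640)[:2] and (600,600),interpolation=cv2.INTER_CUBIC)[:,:,::-1])
```

View pics/w3.png

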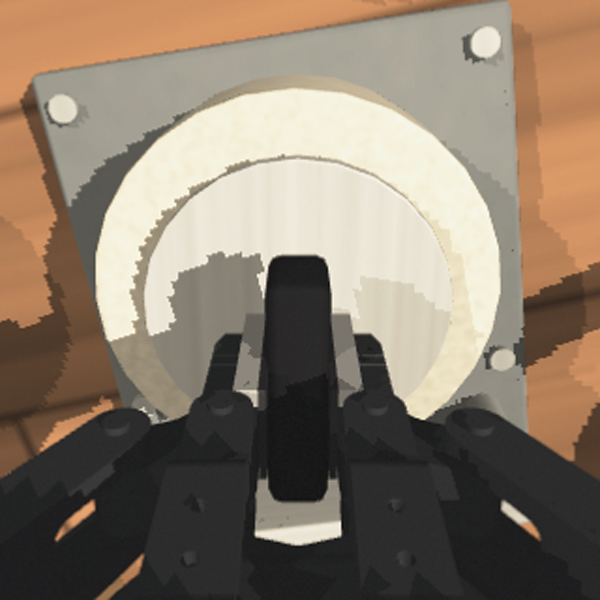

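The bar is square in the fingers and about 9° clockwise of the plate's x axis. That is roughly the blade's 7.4° play in the slot, so I'll feel for the stop a little further.

Request:
{"name": "drive_tool", "arguments": {
  "increments": [
    [[0, 0, 0], [0, 0, -1], 0],
    [[0, 0, 0], [0, 0, -1], 0],
    [[0, 0, 0], [0, 0, 0], 0]
  ]
}}

```text
clock: 16.78
eef_pos: [0.6082, 0.1825, 0.0951]
tool_rot: [0.134, 0.991, -0.0, 0.0]
ft_force: [-0.0, -1.4, 4.8]
grip_width: 0.0129
grasp_force: 61.3
```

```bash
python3 t.py
```

```text
[0.60823899 0.18254238 0.09508281] bar -15.424661916259698 [-0.02157568 -1.42922671  4.84891216] [-0.21100723  0.0114624   0.29514475] [ 1.40885669e-01 -4.85707891e+01  2.21389228e+01 -4.14272666e-02
  2.69544767e-01  4.53884667e-01] 16.7833
```

Torque rose from about 0.06 to 0.30 N m, so this is the stop. I'll take out the play (the hub's friction keeps it there), then release.

Request:
{"name": "drive_tool", "arguments": {
  "increments": [
    [[0, 0, 0.2], [0, 0, 1.5], 0],
    [[0, 0, 0.2], [0, 0, 1.5], 0],
    [[0, 0, 0], [0, 0, 1.5], 0],
    [[0, 0, 0], [0, 0, 1.5], 0],
    [[0, 0, 0], [0, 0, 0], 0],
    [[0, 0, 0], [0, 0, 0], 0]
  ]
}}

```text
clock: 17.28
eef_pos: [0.6082, 0.1827, 0.0952]
tool_rot: [0.082, 0.997, 0.0, 0.0]
ft_force: [0.3, 0.4, 3.4]
grip_width: 0.0132
grasp_force: 60.0
```

Request:
{"name": "drive_tool", "arguments": {
  "increments": [
    [[0, 0, 0], [0, 0, 0], 0.1],
    [[0, 0, 0], [0, 0, 0], 0.2],
    [[0, 0, 0], [0, 0, 0], 0.3],
    [[0, 0, 0], [0, 0, 0], 0.4],
    [[0, 0, 0], [0, 0, 0], 0.5],
    [[0, 0, 0], [0, 0, 0], 0.5],
    [[0, 0, 0], [0, 0, 0], 0.5],
    [[0, 0, 0], [0, 0, 0], 0.5]
  ]
}}

```text
clock: 17.95
eef_pos: [0.608, 0.1826, 0.0951]
tool_rot: [0.082, 0.997, -0.0, -0.0]
ft_force: [-0.2, -0.7, -0.1]
grip_width: 0.0428
grasp_force: 0.0
```

Request:
{"name": "drive_tool", "arguments": {
  "increments": [
    [[0, 0, 5], [0, 0, 0], 0.5],
    [[0, 0, 10], [0, 0, 0], 0.5],
    [[0, 0, 15], [0, 0, 0], 0.5],
    [[0, 0, 15], [0, 0, 0], 0.5],
    [[0, 0, 15], [0, 0, 0], 0.5],
    [[0, 0, 15], [0, 0, 0], 0.5],
    [[0, 0, 5], [0, 0, 0], 0.5],
    [[0, 0, 0], [0, 0, 0], 0.5]
  ]
}}

```text
clock: 18.62
eef_pos: [0.6094, 0.1831, 0.1781]
tool_rot: [0.082, 0.997, 0.001, 0.002]
ft_force: [-0.1, 0.5, 0.7]
grip_width: 0.0426
grasp_force: 0.0
```

```bash
python3 - <<'E'
from m import *
from scipy.optimize import minimize
c=camera("wrist");g=c["image"]
s=camera("side")
u=proj(c,[[.606,.183,.1135]])[0];print(u)
a=cv2.resize(g[60:380,160:480],(500,500),interpolation=cv2.INTER_CUBIC);b=cv2.resize(s["image"][140:240,270:330+20],(300,500)[:1] and (300,500) ,interpolation=cv2.INTER_CUBIC)
cv2.imwrite("pics/end.png",np.hstack([a,b])[:,:,::-1])
q=silhouettes("spindle",c)[0]
m=((g.max(2)<75)&q["region"]).astype(np.uint8);n,l,st,_=cv2.connectedComponentsWithStats(m);m=(l==1+st[1:,4].argmax()).astype(np.float32)
def box(p):
    R=np.array([[np.cos(p[2]),-np.sin(p[2])],[np.sin(p[2]),np.cos(p[2])]])
    k=np.array([[-.028,-.007],[.028,-.007],[.028,.007],[-.028,.007]])@R.T+p[:2]
    return np.r_[np.c_[k,[.1025]*4],np.c_[k,[.1245]*4]]
f=lambda p:np.abs(hull(c,box(p),8)-m).sum()
r=min((minimize(f,[.606,.183,t],method="Nelder-Mead",options=dict(initial_simplex=[[.606,.183,t],[.611,.183,t],[.606,.188,t],[.606,.183,t+.08]])) for t in(-.25,-.15,-.05)),key=lambda r:r.fun)
print("bar",r.x,np.degrees(r.x[2]),r.fun/m.sum(),m.sum())
E
python3 rel.py; python3 t.py
```

```text
[317.9114505 211.7721195]
bar [ 0.60692342  0.18265301 -0.1725524 ] -9.886524017755505 0.11526308054085832 1701.0
wrist sp (array([0.59263505, 0.17680727]), np.float64(0.13043478260869565)) 0.9
  reel (array([0.60494537, 0.18307842]), np.float64(0.7464788732394366)) reel-sp mm [12.31032273  6.27114528]
scene sp (array([0.63980288, 0.20393434]), np.float64(0.40425531914893614)) 0.64
  reel (array([0.60255822, 0.1827623 ]), np.float64(0.4888888888888889)) reel-sp mm [-37.24465802 -21.17203592]
side sp (array([0.59259782, 0.18772129]), np.float64(0.1782178217821782)) 0.88
  reel (array([0.60683952, 0.18402022]), np.float64(0.5636363636363636)) reel-sp mm [14.24170726 -3.70107067]
tcp [0.60764122 0.18250836 0.17435359] [2.30792676e-04 7.00510269e-05 3.50521086e-04] bar deg -9.390804368551521 zaxis [-1.47400147e-03 -4.38230763e-04 -9.99998818e-01] [-0.27104996  0.54109057 -0.29156736] 19.1167
[0.60798549 0.18260534 0.17492374] bar -9.392585955488455 [-0.44223346  0.05089199  0.64788866] [-0.02542559  0.00227893 -0.01051829] [-1.79099716e-04 -5.08688343e+01  2.52058017e+01  6.23641230e-03
 -2.34683685e-04 -5.25276356e-07] 19.2167
```

View pics/end.png

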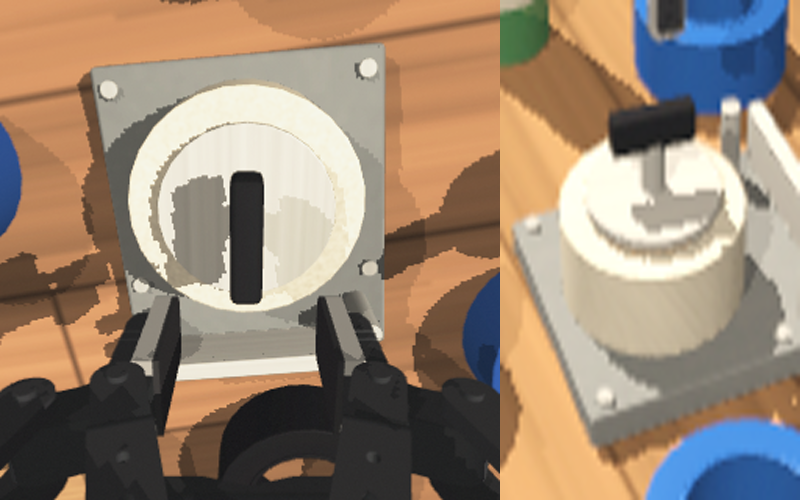

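The end view shows the spindle seated, with its flange just over the reel. The bar is about 5° from the plate's axis, the hub was at its stop, and the fingers are clear.

```bash
python3 -c "
from workcell import job_done;print(job_done())"
```

```text
the job is handed in; nothing more can be done
None
```

The job is handed in: the spindle is seated in the hub, turned clockwise to the stop and released with its bar about 5° off the unwinder's x axis, the reel still centred; the judge returned no verdict.

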